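Gauge a splined gear in the parts store

ROBOT

A 6-joint arm with a two-finger parallel gripper is mounted at the origin on the work surface. World frame = base frame: x ahead of the robot, y to its left, z up, the work surface at z = 0. Lengths are in m, angles in rad, forces in N, time in s.
With the tool pointing down it reaches from about 0.275 to 0.975 m from the base axis. Payload 8.4 kg.
Tool frame: the origin (TCP) lies midway between the tips of the shut fingers; the grasp point (between the pads) lies 19 mm behind it; x points along the fingers, y is the direction in which the jaws open and shut, and the axes are right-handed (so a half turn about x gives the same grasp; the last joint's range is limited). The gripper opens to 92 mm and grips with 3 to 60 N. Pads are 20 mm wide; open, the fingers measure 128 mm over their backs; the gripper's body (75 mm by 189 mm) begins 69 mm behind the grasp point.
Start: joints at [-1.301, 0.353, 1.633, -0, 1.155, -0.002], TCP at [0.168, -0.602, 0.215] pointing down, gripper open.
Joint ranges: [-2.63, 2.63], [-0.92, 2.1], [0.06, 2.66], [-1.3, 4.44], [0, 2.69], [-3.02, 3.02]. Speed limits (rad/s): [2.22, 2.22, 2.79, 3.14, 3.14, 3.14].

INTERFACE

Orientations are given as a unit quaternion [x, y, z, w].
In Python, from plant import sensors, vision, order gives the robot as it stands.
- The arm moves only by the tool move_arm, never from a script. Its argument "plan" is a list of rows, each a list of 7 numbers: the shift along the world's x, y, z in m, then the turn, a rotation vector about the world's x, y, z in rad, then the closure, from 0 (fully open) to 1 (shut). In form: [[dx, dy, dz, rx, ry, rz, fingers], ...]. A call has exactly 8 rows; each row shifts and turns the pose as measured when the row begins; what a row does not reach is not made up. A row lasts 1/12 s, in which the tool goes at most 41.7 mm and 7.16 degrees, less where a joint would pass 70% of its speed; a pose out of reach is approached as far as the arm can. A call with a gripper value outside its range is refused whole. The fingers move at their own pace and stop on an object; "squeeze" is the grip in N (left out, the last holds). Time passes only in rows, so rows that do not move let the fingers close, or fill a call up. It gives the time, the measured TCP pose, the force and the opening at its end, in the units of the state.
- sensors.state(): the state, without advancing time (a new reading comes with each control period).
- vision.snapshot(name): name is "scene" or "top" or "wrist"; returns the picture (480x640x3 uint8, red, green, blue); there is no depth.
- vision.camera_params(name): a dict with "intrinsics" (3x3 intrinsics, pixels), "cam_to_world" (4x4, takes a point from camera to world coordinates); the wrist camera has in their place "hand_eye" (4x4, takes a point from camera to tool coordinates, whose origin is the TCP and whose axes are the tool frame's). Camera axes: x right, y up, looking along -z (the intrinsics and any distortion apply to the point x, -y, -z); pixel columns grow to the right and rows downward; lengths in m; the calibration is good to about 2 mm. A picture is of the moment at which its call begins: read the wrist's pose just before it. camera_params takes no time and is no camera call.
- order.close_job(): hands the job in, once; it reports no verdict.
The state is a dict: "clock": time; "joint_positions": joint angles; "joint_vel": joint speeds; "effort": joint torques, N m; "ee_pos": TCP position; "ee_rot": TCP orientation; "force": force on the tool from outside, world axes, zero at the start; "torque": the same for the moment, N m; "opening": finger opening in m.
Only numpy, scipy, OpenCV 4.12 (cv2) and the standard library are available. Lean on these libraries where they do the work, as an engineer would, in place of code of your own. Each camera call takes 0.05 s, during which the arm holds its last target. There are 200 camera calls.

TASK

Check the larger white gear on the bench gauge: pick it up by its collar, keep it collar-up, turn it until the four slots in its bore mesh with the splines of the upright arbor, and slide it fully home, pushing the sprung seat down until the gear lies flat on the gauge's rim. The seat pushes back, so finish while still holding the gear and pressing it home; leave the small gear, the bearing and the stock bin where they are.

Things in the scene. Friction and masses are not known exactly. Their poses are not given: they have to be found in the camera images.
- gear: Large white plastic gear, collar up on the bench, 0.18 to 0.28 kg. Toothed disc 80 mm across, 14 mm thick; 46 mm tall with its collar. Origin: centre of the underside; z up out of the collar. Through bore: round, 21 mm across, with four straight slots 9 mm wide reaching 15.5 mm from the axis, along the body's +x, -x, +y, -y. It fits the arbor in any quarter turn.
- collar (a point): Point on the gear's axis in its round collar (44 mm across, from 14 to 46 mm above the gear's underside), 37 mm above the underside: grip the collar here.
- fixture: Bench gauge fixed to the bench: steel foot 120 x 120 x 10 mm, aluminium drum 96 mm across whose flat top (the rim) is 30 mm above the bench, and an upright splined arbor on its axis. Origin: centre of the foot's underside, on the bench; z up along the arbor; the splines lie along its +x, -x, +y, -y. With the gear home, the gear's underside is 30 mm above this origin.
- arbor_tip (a point): Tip of the steel arbor, 72 mm above the bench. Core 18 mm across with four ribs 6 mm wide reaching 14 mm from the axis. The ribs end in flat square tops 60 mm above the bench; the plain core goes on to 62 mm, then a nose tapers to 9 mm across at the tip. In the gear's bore it has about 1.5 mm play all round and about 5 degrees of turn either way.
- seat (a joint): Sprung round seat plate, 56 mm across, around the foot of the arbor. 0 = up, its top 8 mm above the rim (38 mm above the bench); grows in m as it is pushed down; 0.008 = flush with the rim, gear home. The spring pushes back with about 8 N at the start and 14 N when flush, more than the gear's weight, so a released gear rises again.
- pinion: Bystander: small white gear, 56 mm across, 34 mm tall with a narrow 28 mm collar and a plain round bore. Origin: centre of its underside.
- bearing: Bystander: flat steel bearing ring, 52 mm across, 15 mm tall, lying on the bench. Origin: centre of its underside.
- stock_bin: Bystander: yellow open-fronted stock bin with bolts, 120 (x) by 110 (y) by 60 mm tall, beyond the work. Origin: centre of its underside.
There are look-alikes about, which are no part of the job. Leave any blue, orange or pink look-alike of the fixture alone.

How it is judged:
On the way:
1. the gear is meshed with the splines, at least 8 mm below the tops of the ribs (horizontal distance between gear and fixture below 0.004 m and angle between gear's own z axis and vertical below 0.1 rad and z of gear in the frame of fixture below 0.052 m), for 0.1 s.
At the end, for the whole second after the job is handed in: The gear stands collar-up on the arbor (axis within 4 mm, tilt under 0.1 rad), its underside within 2 mm of the gauge's rim, the seat pushed down more than 6 mm, the gear pressed on the gauge with more than 8 N, still, and the fingers still holding it with more than 2 N (horizontal distance between gear and fixture below 0.004 m and angle between gear's own z axis and vertical below 0.1 rad and z of gear in the frame of fixture below 0.032 m and value of joint seat above 0.006 m and contact force between gear and fixture above 8 N and contact force between the fingers and gear above 2 N and linear speed of gear below 0.01 m/s); the arm keeps its last pose, push and grip.
It fails at once if the small gear is moved more than 25 mm (distance of pinion from where it was at the start of the episode above 0.025 m).
It fails at once if the bearing is moved more than 25 mm (distance of bearing from where it was at the start of the episode above 0.025 m).
It fails at once if the stock bin is moved more than 25 mm (distance of stock_bin from where it was at the start of the episode above 0.025 m).
It also fails if it takes over 43 s, if anything falls off the work surface, if the arm or the gripper's body presses on something with over 40 N, if the wrist force passes 120 N, or if a joint passes its speed limit or range.

## Working session

There is one attempt and no reset: what is moved stays moved. The work goes in short steps, Python scripts to look and compute and a tool call to move; the robot and the scene stay as the last step left them, time stands still between calls to the robot, and variables do not carry over. Pictures are saved under pics/ and viewed, about 8 in all and at most 12, crops included, and the job is handed in when it is done.

Besides the shell and the picture viewer there is one more tool, called after "Emit:" as name(argument=value, ...) on one line, values as JSON. move_arm: Moves the arm, as the interface text tells. Its arguments: {"type":"object","properties":{"plan":{"type":"array","items":{"type":"array","items":{"type":"number"}}},"squeeze":{"type":"number"}},"required":["plan"]}

```bash
mkdir -p pics; ls; cat > h.py <<'E'
import numpy as np, cv2
from scipy.spatial.transform import Rotation as R
from plant import sensors, vision, order
def cam(name):
    p=vision.camera_params(name); K=np.array(p["intrinsics"])
    if "cam_to_world" in p: T=np.array(p["cam_to_world"])
    else:
        s=sensors.state(); W=np.eye(4); W[:3,:3]=R.from_quat(s["ee_rot"]).as_matrix(); W[:3,3]=s["ee_pos"]
        T=W@np.array(p["hand_eye"])
    return K,T,p
def ray(K,T,u,v,z):
    d=np.linalg.inv(K)@[u,v,1]; d=T[:3,:3]@(d*[1,-1,-1]); o=T[:3,3]
    return o+d*(z-o[2])/d[2]
def proj(K,T,P):
    c=np.linalg.inv(T)@np.append(P,1); c=c[:3]*[1,-1,-1]; q=K@c; return q[:2]/q[2]
E
python3 - <<'E'
from h import *
s=sensors.state(); print(s)
for n in ("scene","top"):
    im=vision.snapshot(n); cv2.imwrite(f"pics/{n}0.png",im[...,::-1])
    print(n,vision.camera_params(n))
print(vision.camera_params("wrist"))
E
```

```text
pics
{'clock': 0.0, 'joint_positions': array([-1.30140785e+00,  3.53618088e-01,  1.63413877e+00,  9.46228620e-08,
        1.15520119e+00, -2.37738544e-03]), 'joint_vel': array([ 0.00072535,  0.00040598,  0.00161317, -0.00070207,  0.00178974,
       -0.00088615]), 'effort': array([ 5.36108098e-03, -5.93825698e+01, -3.34221697e+01,  6.97798957e-02,
        2.29646685e-02, -1.22127481e-04]), 'ee_pos': array([ 0.16765107, -0.60157548,  0.21388049]), 'ee_rot': array([-0.70052436, -0.09626674,  0.70065281, -0.09530985]), 'force': array([-0.00515768,  0.47554866,  0.35007832]), 'torque': array([ 0.03403245, -0.01218369,  0.01385683]), 'opening': 0.09215144221517307}
scene {'intrinsics': array([[610.99064769,   0.        , 307.23557347],
       [  0.        , 610.99064769, 238.81713608],
       [  0.        ,   0.        ,   1.        ]]), 'cam_to_world': array([[ 0.43923403, -0.67770049,  0.58974191,  1.24025271],
       [ 0.89824042,  0.32003004, -0.30123898, -0.36052377],
       [ 0.01541468,  0.66204443,  0.74930605,  0.93663732],
       [ 0.        ,  0.        ,  0.        ,  1.       
[... 265 characters left out ...]
-0.9910755 , -0.12954199,  0.03143603, -0.00448333],
       [ 0.00382079,  0.20812348,  0.9780951 ,  1.07606212],
       [ 0.        ,  0.        ,  0.        ,  1.        ]])}
{'intrinsics': array([[381.41290284,   0.        , 315.33255741],
       [  0.        , 381.41290284, 240.76982606],
       [  0.        ,   0.        ,   1.        ]]), 'hand_eye': array([[ 1.10694839e-03,  2.48929981e-01, -9.68520851e-01,
        -1.70241304e-01],
       [ 9.99999041e-01, -1.08147656e-03,  8.64963713e-04,
         2.68910413e-04],
       [-8.32117194e-04, -9.68520880e-01, -2.48930940e-01,
        -7.07238622e-02],
       [ 0.00000000e+00,  0.00000000e+00,  0.00000000e+00,
         1.00000000e+00]])}
```

View pics/top0.png

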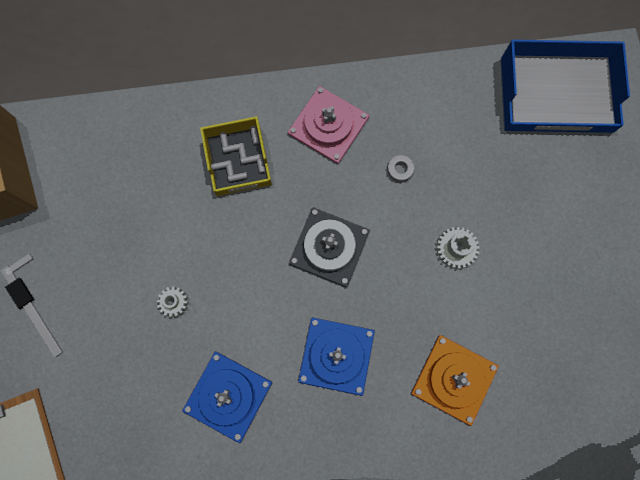

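View pics/scene0.png

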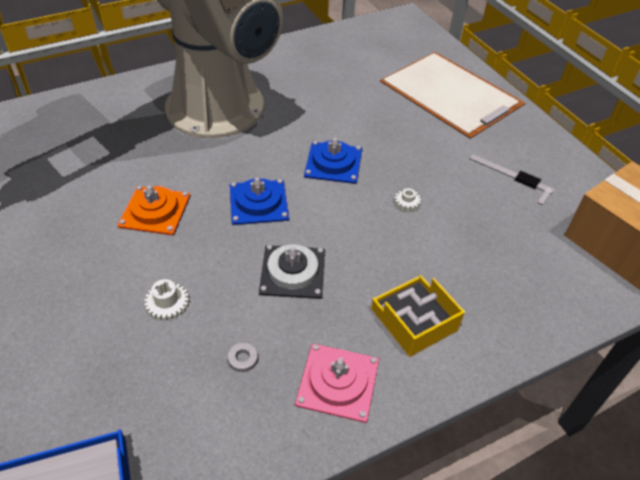

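Top view candidates: white gear with wide collar at (458,247), and the small gear at (172,302), which is the narrow-collar bystander. For the gauge: grey/aluminium at (330,244), and coloured look-alikes blue (338,356) and (227,397), orange (455,380), pink (328,124). I choose the gear at (458,247) and the grey gauge at (330,244).

```bash
python3 - <<'E'
from h import *
K,T,_=cam("top"); im=cv2.imread("pics/top0.png")
print("tool axes (cols)\n",R.from_quat(sensors.state()["ee_rot"]).as_matrix().round(3))
hsv=cv2.cvtColor(im,cv2.COLOR_BGR2HSV)
for nm,(u,v),z in (("gear",(458,247),.014),("pinion",(172,302),.01),("bearing",(400,168),.015),("fix rim",(330,244),.030),("bin",(236,157),.03)):
    print(nm,ray(K,T,u,v,z).round(4))
m=((hsv[...,2]>150)&(hsv[...,1]<50)).astype(np.uint8)
n,l,st,c=cv2.connectedComponentsWithStats(m)
for i in range(1,n):
    if st[i,4]>30: print(st[i],c[i].round(1))
# foot bolts of grey fixture
b=[(315,211),(364,229),(346,281),(294,261)]
P=np.array([ray(K,T,u,v,.012) for u,v in b]); print(P.round(4),P.mean(0).round(4))
d=P[1]-P[0];print([np.degrees(np.arctan2(*(P[(i+1)%4]-P[i])[[1,0]])).round(1) for i in range(4)])
a=cv2.resize(im[207:287,415:495],(400,400),interpolation=cv2.INTER_CUBIC)
c=cv2.resize(im[204:284,290:370],(400,400),interpolation=cv2.INTER_CUBIC)
cv2.imwrite("pics/crop.png",np.hstack([a,c]))
E
```

```text
tool axes (cols)
 [[-0.     0.268 -0.963]
 [ 0.001 -0.963 -0.268]
 [-1.    -0.001  0.   ]]
gear [ 0.5326 -0.2914  0.014 ]
pinion [0.501  0.2549 0.01  ]
bearing [ 0.7023 -0.2074  0.015 ]
fix rim [ 0.5672 -0.0508  0.03  ]
bin [0.7612 0.1057 0.03  ]
[392 159  21  20 127] [404.1 169.7]
[ 304  220   51   49 1149] [329.4 244.1]
[438 227  41  41 668] [459.2 245.8]
[157 287  29  29 359] [171.4 300.8]
[   0  399   55   81 2563] [ 25.8 440.8]
[[ 0.639  -0.0318  0.012 ]
 [ 0.5913 -0.12    0.012 ]
 [ 0.4967 -0.0717  0.012 ]
 [ 0.5474  0.0202  0.012 ]] [ 0.5686 -0.0508  0.012 ]
[np.float64(-118.4), np.float64(153.0), np.float64(61.1), np.float64(-29.6)]
```

View pics/crop.png

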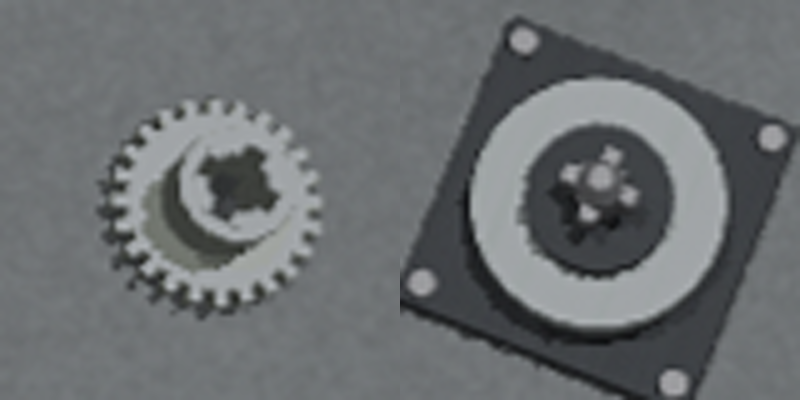

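The crop shows the gear with the four-slot bore (collar top near (464,245)), and the grey drum with its ribs running parallel to the foot edges. I'm moving over the gear.

Emit:
move_arm(plan=[[0.028,0.024,0,0,0,0,0],[0.028,0.024,0,0,0,0,0],[0.028,0.024,0,0,0,0,0],[0.028,0.024,0,0,0,0,0],[0.028,0.024,0,0,0,0,0],[0.028,0.024,0,0,0,0,0],[0.028,0.024,0,0,0,0,0],[0.028,0.024,0,0,0,0,0]], squeeze=30)

```text
clock: 0.77
ee_pos: [0.3925, -0.4042, 0.211]
ee_rot: [-0.7, -0.093, 0.702, -0.091]
force: [0.5, -0.6, 0.5]
opening: 0.0919
```

Emit:
move_arm(plan=[[0.025,0.02,-0.01,0,0,0,0],[0.025,0.02,-0.01,0,0,0,0],[0.025,0.02,-0.01,0,0,0,0],[0.025,0.02,-0.01,0,0,0,0],[0.02,0.016,-0.01,0,0,0,0],[0.012,0.01,-0.005,0,0,0,0],[0.004,0.003,0,0,0,0,0],[0,0,0,0,0,0,0]])

```text
clock: 1.43
ee_pos: [0.5385, -0.2824, 0.1522]
ee_rot: [-0.699, -0.096, 0.702, -0.093]
force: [-0.6, -0.1, 0.7]
opening: 0.0919
```

```bash
python3 - <<'E'
from h import *
s=sensors.state(); print(s["ee_pos"],s["joint_positions"])
K,T,_=cam("wrist"); im=vision.snapshot("wrist")[...,::-1]; cv2.imwrite("pics/w1.png",im); np.savez("w1.npz",K=K,T=T)
K2,T2,_=cam("top"); print(ray(K2,T2,464,244.6,.046), proj(K,T,ray(K2,T2,464,244.6,.046)))
E
```

```text
[ 0.53846603 -0.28235319  0.15216269] [-4.86218687e-01  3.94437333e-01  1.72300257e+00  1.58214928e-03
  1.03019579e+00  8.15721583e-01]
[ 0.53015837 -0.29450701  0.046     ] [328.62337836 254.30828669]
```

View pics/w1.png

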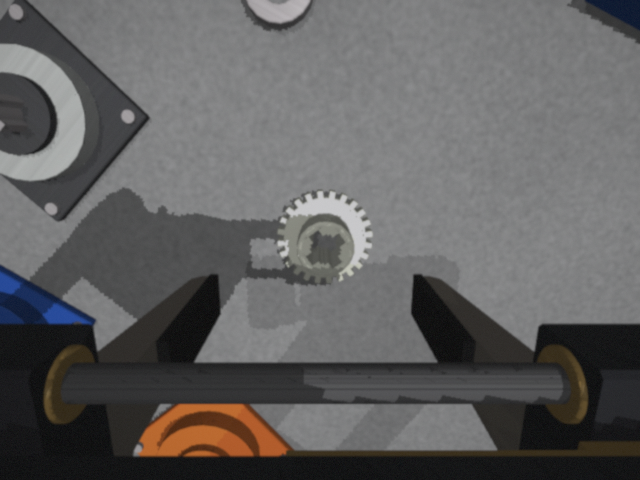

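The wrist view shows the gear at about (325,240), with the collar top near (326,246) and in shadow. I'll rectify that patch onto the collar-top plane to get the slot angle.

```bash
cat >> h.py <<'E'
def rect(im,K,T,cx,cy,z,half=.035,s=.0002):
    """image patch rectified on plane z; columns +x, rows -y"""
    n=int(2*half/s); w=np.array([[cx-half,cy+half],[cx+half,cy+half],[cx+half,cy-half],[cx-half,cy-half]])
    src=np.float32([proj(K,T,[x,y,z]) for x,y in w]); dst=np.float32([[0,0],[n,0],[n,n],[0,n]])
    return cv2.warpPerspective(im,cv2.getPerspectiveTransform(src,dst),(n,n),flags=cv2.INTER_CUBIC)
E
python3 - <<'E'
from h import *
d=np.load("w1.npz"); K,T=d["K"],d["T"]; im=cv2.imread("pics/w1.png")
cx,cy=.53,-.2945
r=rect(im,K,T,cx,cy,.046); g=cv2.GaussianBlur(cv2.cvtColor(r,cv2.COLOR_BGR2GRAY),(0,0),3)
print(np.percentile(g[100:250,100:250],[2,20,50,80,98]))
t,m=cv2.threshold(g[75:275,75:275],0,255,cv2.THRESH_OTSU+cv2.THRESH_BINARY_INV); print(t)
n,l,st,c=cv2.connectedComponentsWithStats(m)
for i in range(1,n):
    if st[i,4]>800:
        ce=c[i]+75; print(st[i],ce, cx-.035+ce[0]*.0002, cy+.035-ce[1]*.0002)
        ys,xs=np.nonzero(l==i); dx=xs-c[i][0]; dy=-(ys-c[i][1]); rr=np.hypot(dx,dy); th=np.arctan2(dy,dx)
        k=(rr>56)&(rr<80); Z=np.exp(4j*th[k]).mean(); print("slot yaw mod 90",np.degrees(np.angle(Z))/4,abs(Z))
full=np.zeros_like(g); full[75:275,75:275]=m
cv2.imwrite("pics/r1.png",np.hstack([cv2.convertScaleAbs(r,alpha=1.5),cv2.cvtColor(full,cv2.COLOR_GRAY2BGR)]))
E
```

```text
[ 68.  81.  89. 126. 146.]
117.0
[    0     0   191   200 22591] [160.40219556 161.81682971] 0.5270804391129211 -0.2918633659421893
slot yaw mod 90 -29.203346669436687 0.05572957449361337
```

View pics/r1.png

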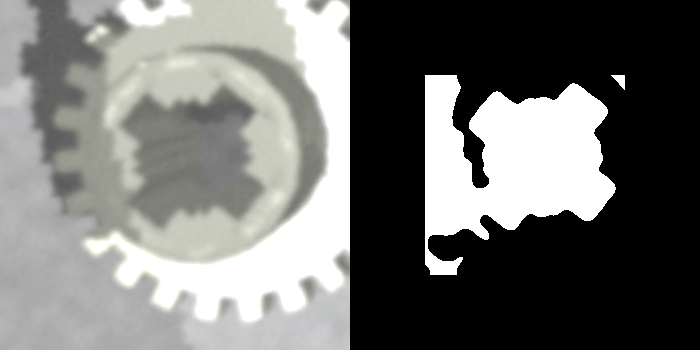

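The rectified patch shows the cross-shaped bore centred near (193,157), with its slots roughly on the diagonals. The Otsu threshold was too high, so I'll redo it at 105.

```bash
python3 - <<'E'
from h import *
d=np.load("w1.npz"); K,T=d["K"],d["T"]; im=cv2.imread("pics/w1.png")
cx,cy=.53,-.2945
r=rect(im,K,T,cx,cy,.046); g=cv2.GaussianBlur(cv2.cvtColor(r,cv2.COLOR_BGR2GRAY),(0,0),2)
for t in (96,100,104,108):
    disc=np.zeros_like(g); cv2.circle(disc,(193,157),84,255,-1)
    m=((g<t)&(disc>0)).astype(np.uint8)
    m=cv2.morphologyEx(m,cv2.MORPH_OPEN,np.ones((9,9)))
    n,l,st,c=cv2.connectedComponentsWithStats(m); i=1+np.argmax(st[1:,4])
    cs,_=cv2.findContours((l==i).astype(np.uint8),0,2); (ux,uy),(w,h),a=cv2.minAreaRect(cs[0])
    ys,xs=np.nonzero(l==i)
    for ce in (c[i],):
        dx=xs-ce[0]; dy=-(ys-ce[1]); rr=np.hypot(dx,dy); k=(rr>58)&(rr<80); Z=np.exp(4j*np.arctan2(dy,dx)[k]).mean()
        print(t,st[i],ce.round(1),(cx-.035+ce[0]*.0002).round(4),(cy+.035-ce[1]*.0002).round(4),"yaw",np.degrees(np.angle(Z))/4,abs(Z),"rect",round(ux),round(uy),round(w),round(h),round(a,1))
E
```

```text
96 [  126    90   133   133 12560] [191.6 156. ] 0.5333 -0.2907 yaw -39.19765446420062 0.7658103372137133 rect 190 156 126 130 84.8
100 [  124    89   136   135 13049] [191.4 156.2] 0.5333 -0.2907 yaw -39.26836367360126 0.7470806646563508 rect 189 156 128 133 84.8
104 [  123    88   138   138 13523] [191.2 156.6] 0.5332 -0.2908 yaw -39.352437745516355 0.7260995701534148 rect 188 157 131 138 84.8
108 [  121    87   141   140 13963] [191.  156.7] 0.5332 -0.2908 yaw -39.38005460396029 0.7080118535986775 rect 187 157 133 141 84.1
```

Emit:
move_arm(plan=[[-0.005,-0.008,-0.015,0,0,0,0],[0,0,-0.025,0,0,0,0],[0,0,-0.025,0,0,0,0],[0,0,-0.022,0,0,0,0],[0,0,-0.018,0,0,0,0],[0,0,-0.012,0,0,0,0],[0,0,-0.005,0,0,0,0],[0,0,0,0,0,0,0]])

```text
clock: 2.15
ee_pos: [0.528, -0.3003, 0.0313]
ee_rot: [0.701, 0.091, -0.701, 0.092]
force: [-0.3, 0.4, 0.7]
opening: 0.0918
```

Emit:
move_arm(plan=[[0.003,0.005,-0.004,0,0,0,0],[0,0.001,-0.003,0,0,0,0],[0,0,-0.002,0,0,0,0],[0,0,0,0,0,0,0],[0,0,0,0,0,0,0],[0,0,0,0,0,0,0],[0,0,0,0,0,0,0],[0,0,0,0,0,0,0]])

```text
clock: 2.82
ee_pos: [0.5338, -0.2957, 0.0264]
ee_rot: [0.703, 0.09, -0.699, 0.094]
force: [0.1, -0.8, 0.7]
opening: 0.0915
```

Emit:
move_arm(plan=[[0,0.003,-0.004,0,0,0,0],[0,0,-0.002,0,0,0,0],[0,0,0,0,0,0,0],[0,0,0,0,0,0,0],[0,0,0,0,0,0,0],[0,0,0,0,0,0,0],[0,0,0,0,0,0,0],[0,0,0,0,0,0,0]])

```text
clock: 3.48
ee_pos: [0.5338, -0.2923, 0.0197]
ee_rot: [0.703, 0.09, -0.699, 0.094]
force: [-0.3, 0.1, -0.3]
opening: 0.0916
```

```bash
python3 - <<'E'
from h import *
s=sensors.state(); M=R.from_quat(s["ee_rot"]).as_matrix(); print(s["ee_pos"],M.round(4), np.cross(M[:,0],[0,0,-1]).round(4))
K,T,_=cam("wrist"); im=vision.snapshot("wrist")[...,::-1]; cv2.imwrite("pics/w2.png",im)
E
```

```text
[ 0.53375215 -0.29229767  0.01970329] [[ 0.0065  0.2573 -0.9663]
 [-0.0049 -0.9663 -0.2573]
 [-1.      0.0064 -0.005 ]] [0.0049 0.0065 0.    ]
```

Emit:
move_arm(plan=[[0,0.0005,-0.0005,0.005,0.006,0,0.3],[0,0,0,0,0,0,0.6],[0,0,0,0,0,0,1],[0,0,0,0,0,0,1],[0,0,0,0,0,0,1],[0,0,0,0,0,0,1],[0,0,0,0,0,0,1],[0,0,0,0,0,0,1]], squeeze=35)

```text
clock: 4.2
ee_pos: [0.5338, -0.2918, 0.0193]
ee_rot: [0.701, 0.092, -0.701, 0.091]
force: [0.1, 0.3, 0.7]
opening: 0.0422
```

Emit:
move_arm(plan=[[0,0,0.008,0,0,0,1],[0,0,0.015,0,0,0,1],[0,0,0.025,0,0,0.03,1],[0,0.005,0.025,0,0,0.04,1],[0.003,0.01,0.02,0,0,0.04,1],[0.005,0.02,0.01,0,0,0.03,1],[0.005,0.025,0.005,0,0,0.02,1],[0.005,0.025,0,0,0,0,1]])

```text
clock: 4.87
ee_pos: [0.5484, -0.207, 0.1331]
ee_rot: [-0.69, -0.149, 0.693, -0.148]
force: [0.1, 0.9, -2.4]
opening: 0.0429
```

Emit:
move_arm(plan=[[0.004,0.02,0,0,0,0,1],[0.003,0.012,0,0,0,0,1],[0.001,0.005,0,0,0,0,1],[0,0,0,0,0,0,1],[0,0,0,0,0,0,1],[0,0,0,0,0,0,1],[0,0,0,0,0,0,1],[0,0,0,0,0,0,1]])

```text
clock: 5.53
ee_pos: [0.5563, -0.167, 0.135]
ee_rot: [-0.69, -0.149, 0.693, -0.149]
force: [-0.2, 0.4, -2.0]
opening: 0.0423
```

```bash
python3 - <<'E'
from h import *
s=sensors.state(); M=R.from_quat(s["ee_rot"]).as_matrix(); print(s["ee_pos"],s["force"],s["opening"],"tilt fix",np.cross(M[:,0],[0,0,-1]).round(4),"yaw y",np.degrees(np.arctan2(M[1,1],M[0,1])))
print(np.degrees(np.arctan2(-.9663,.2573)))
K,T,_=cam("wrist"); im=vision.snapshot("wrist")[...,::-1]; cv2.imwrite("pics/w3.png",im); np.savez("w3.npz",K=K,T=T)
print(proj(K,T,[.568,-.0508,.03]))
E
```

```text
[ 0.55627608 -0.1669667   0.13496572] [-0.1905114   0.41211462 -2.03586949] 0.04231973307619722 tilt fix [-0.0001 -0.0047 -0.    ] yaw y -65.6563377051459
-75.0896207141528
[172.4972867  159.71172439]
```

View pics/w3.png

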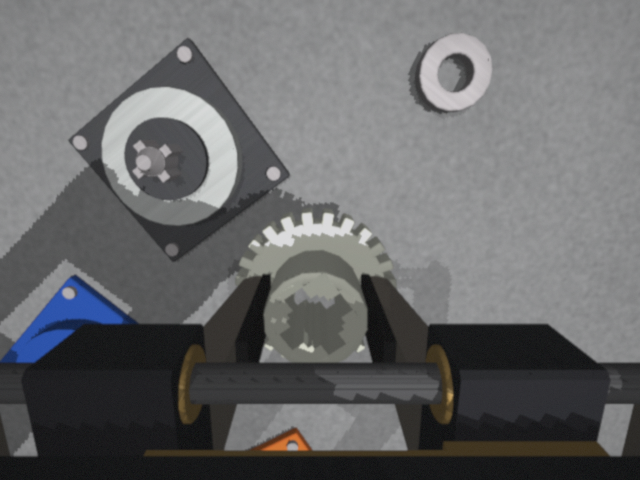

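The wrist view shows the whole grey foot, with bolts near (184,54), (80,143), (172,250) and (273,173) and the arbor tip near (145,163). The held gear's bore is near (315,320).

```bash
python3 - <<'E'
from h import *
d=np.load("w3.npz"); K,T=d["K"],d["T"]; im=cv2.imread("pics/w3.png"); g=cv2.cvtColor(im,cv2.COLOR_BGR2GRAY)
P=[]
for u,v in [(184,54),(80,143),(172,250),(273,173)]:
    p=g[v-14:v+15,u-14:u+15]; p=cv2.GaussianBlur(p,(0,0),1); t=(float(p[14,14])+np.percentile(p,30))/2
    n,l,st,c=cv2.connectedComponentsWithStats((p>t).astype(np.uint8)); i=l[14,14]; q=c[i]+[u-14,v-14]
    P.append(ray(K,T,*q,.012)); print(q.round(1),st[i,4],P[-1].round(4))
P=np.array(P); print("fixture",P.mean(0).round(4),[round(np.degrees(np.arctan2(*(P[(i+1)%4]-P[i])[[1,0]])),1) for i in range(4)],[round(np.linalg.norm(P[(i+1)%4]-P[i]),4) for i in range(4)])
s=sensors.state(); tc=np.array(s["ee_pos"]); z=tc[2]+.0267; x0,y0=tc[:2]
print("arbor tip ray",ray(K,T,144,162,.072).round(4))
r=rect(im,K,T,x0,y0,z,half=.035); cv2.imwrite("pics/r3.png",cv2.convertScaleAbs(r,alpha=1.5))
gb=cv2.GaussianBlur(cv2.cvtColor(r,cv2.COLOR_BGR2GRAY),(0,0),2); print(z,np.percentile(gb[100:250,100:250],[2,20,50,80,98]))
E
```

```text
[183.8  53.5] 172 [ 0.6373 -0.0284  0.012 ]
[ 79.3 142.2] 149 [0.5479 0.0223 0.012 ]
[169.6 255.7] 352 [ 0.4918 -0.0676  0.012 ]
[273.1 173.1] 138 [ 0.5866 -0.1179  0.012 ]
fixture [ 0.5659 -0.0479  0.012 ] [np.float64(150.4), np.float64(-121.9), np.float64(-28.0), np.float64(60.4)] [np.float64(0.1029), np.float64(0.106), np.float64(0.1073), np.float64(0.1029)]
arbor tip ray [ 0.5679 -0.049   0.072 ]
0.16167392934253927 [ 84.  85.  94. 121. 155.]
```

View pics/r3.png

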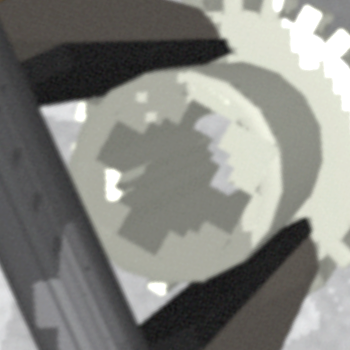

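Emit:
move_arm(plan=[[0.001,0.01,0,0,-0.004,0,1],[0.0015,0.016,0,0,0,0,1],[0.0015,0.02,0,0,0,0,1],[0.0015,0.02,-0.004,0,0,0,1],[0.0015,0.016,-0.006,0,0,0,1],[0.001,0.01,-0.006,0,0,0,1],[0,0.004,-0.003,0,0,0,1],[0,0,0,0,0,0,1]])

```text
clock: 6.25
ee_pos: [0.5638, -0.067, 0.1147]
ee_rot: [0.692, 0.147, -0.691, 0.147]
force: [-1.0, -0.2, -2.4]
opening: 0.0428
```

```bash
python3 - <<'E'
from h import *
s=sensors.state(); M=R.from_quat(s["ee_rot"]).as_matrix(); print(s["ee_pos"],s["force"],s["opening"],"tilt fix",np.cross(M[:,0],[0,0,-1]).round(4),"yaw y",np.degrees(np.arctan2(M[1,1],M[0,1])))
d=np.load("w3.npz"); K,T=d["K"],d["T"]; im=cv2.imread("pics/w3.png")
tc=[.55628,-.16697,.13497]
r=rect(im,K,T,*tc[:2],tc[2]+.0267); g=cv2.GaussianBlur(cv2.cvtColor(r,cv2.COLOR_BGR2GRAY),(0,0),1.5)
for t in (92,97,102):
    m=(g<t).astype(np.uint8); disc=np.zeros_like(m); cv2.circle(disc,(178,178),86,1,-1); m&=disc
    m=cv2.morphologyEx(m,cv2.MORPH_OPEN,np.ones((7,7))); n,l,st,c=cv2.connectedComponentsWithStats(m); i=l[185,170]
    cs,_=cv2.findContours((l==i).astype(np.uint8),0,2); print(t,st[i],c[i].round(0),cv2.minAreaRect(cs[0]))
    ys,xs=np.nonzero(l==i); dx=xs-175; dy=180-ys; rr=np.hypot(dx,dy); k=(rr>58)&(rr<80); th=np.degrees(np.arctan2(dy,dx)[k])
    for a in (60,150,-120,-30):
        q=(th-a+180)%360-180; q=q[abs(q)<40]; print(a,len(q),(q.mean()+a).round(1) if len(q) else '')
E
```

```text
[ 0.56381019 -0.06703833  0.11471394] [-0.98669938 -0.17183123 -2.35746996] 0.04281726187359321 tilt fix [-0.0004  0.0006  0.    ] yaw y -66.00795597268105
92 [  101   106   144   145 10732] [169. 181.] ((172.40594482421875, 177.16859436035156), (131.17176818847656, 128.01272583007812), 74.15691375732422)
60 241 75.6
150 883 148.3
-120 695 -122.0
-30 552 -29.4
97 [   99   105   148   148 11503] [169. 181.] ((172.57269287109375, 177.7596435546875), (134.04458618164062, 132.11866760253906), 74.35774993896484)
60 311 76.3
150 970 148.1
-120 798 -122.0
-30 642 -29.5
102 [   98   104   150   150 12127] [168. 181.] ((172.31304931640625, 177.33233642578125), (136.93348693847656, 134.314208984375), 74.35774993896484)
60 376 76.6
150 1033 147.6
-120 886 -122.0
-30 718 -29.7
```

Emit:
move_arm(plan=[[0.002,0.007,0,0,0,0,1],[0.001,0.004,-0.003,0,0,0,1],[0,0.002,-0.003,0,0,0,1],[0,0,-0.003,0,0,0,1],[0,0,0,0,0,0,1],[0,0,0,0,0,0,1],[0,0,0,0,0,0,1],[0,0,0,0,0,0,1]])

```text
clock: 6.92
ee_pos: [0.5674, -0.0554, 0.105]
ee_rot: [0.692, 0.146, -0.692, 0.146]
force: [-0.3, 0.1, -2.9]
opening: 0.0426
```

Emit:
move_arm(plan=[[0.0005,0.004,0,0,0,0,1],[0,0.002,-0.002,0,0,0,1],[0,0.0005,-0.001,0,0,0,1],[0,0,0,0,0,0,1],[0,0,0,0,0,0,1],[0,0,0,0,0,0,1],[0,0,0,0,0,0,1],[0,0,0,0,0,0,1]])

```text
clock: 7.58
ee_pos: [0.5682, -0.0484, 0.1021]
ee_rot: [0.692, 0.146, -0.691, 0.146]
force: [-0.4, -0.4, -2.1]
opening: 0.0426
```

```bash
python3 - <<'E'
from h import *
s=sensors.state(); print(s["ee_pos"])
K,T,_=cam("wrist"); im=vision.snapshot("wrist")[...,::-1]; np.savez("w4.npz",K=K,T=T); cv2.imwrite("pics/w4.png",im)
print(proj(K,T,[.5675,-.0485,.072]),proj(K,T,np.array(s["ee_pos"])+[0,0,.0267]))
t=vision.snapshot("top")[...,::-1]; cv2.imwrite("pics/t4.png",t)
a=cv2.resize(im[130:480,100:540],(560,445)); cv2.imwrite("pics/v4.png",cv2.convertScaleAbs(a,alpha=1.4))
E
```

```text
[ 0.56815764 -0.04844294  0.10205005]
[314.47567163 275.47596493] [314.72822371 320.44712649]
```

View pics/v4.png

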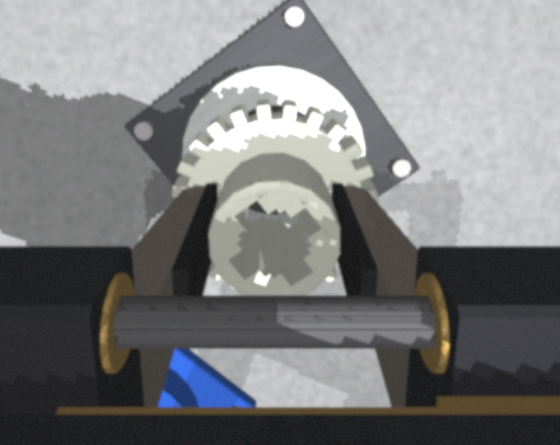

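The view shows the gear centred over the drum, with its slots parallel to the foot edges. I'm descending and watching the force.

Emit:
move_arm(plan=[[-0.0002,0,-0.003,0,0,0,1],[0,0,-0.004,0,0,0,1],[0,0,-0.004,0,0,0,1],[0,0,-0.003,0,0,0,1],[0,0,-0.002,0,0,0,1],[0,0,0,0,0,0,1],[0,0,0,0,0,0,1],[0,0,0,0,0,0,1]])

```text
clock: 8.35
ee_pos: [0.5675, -0.0486, 0.0837]
ee_rot: [0.692, 0.146, -0.692, 0.146]
force: [0.6, -0.1, -2.6]
opening: 0.0428
```

Emit:
move_arm(plan=[[0,0,-0.002,0,0,0,1],[0,0,-0.002,0,0,0,1],[0,0,-0.002,0,0,0,1],[0,0,-0.002,0,0,0,1],[0,0,-0.001,0,0,0,1],[0,0,0,0,0,0,1],[0,0,0,0,0,0,1],[0,0,0,0,0,0,1]])

```text
clock: 9.02
ee_pos: [0.5679, -0.0486, 0.0741]
ee_rot: [0.692, 0.146, -0.691, 0.146]
force: [-0.4, -0.8, -2.4]
opening: 0.0427
```

Emit:
move_arm(plan=[[0,0,-0.003,0,0,0,1],[0,0,-0.003,0,0,0,1],[0,0,-0.003,0,0,0,1],[0,0,-0.003,0,0,0,1],[0,0,-0.001,0,0,0,1],[0,0,0,0,0,0,1],[0,0,0,0,0,0,1],[0,0,0,0,0,0,1]])

```text
clock: 9.68
ee_pos: [0.5678, -0.0486, 0.0594]
ee_rot: [0.692, 0.146, -0.692, 0.146]
force: [-0.2, -0.3, -1.6]
opening: 0.0423
```

Emit:
move_arm(plan=[[0,0,-0.001,0,0,0,1],[0,0,-0.003,0,0,0,1],[0,0,-0.003,0,0,0,1],[0,0,-0.003,0,0,0,1],[0,0,-0.002,0,0,0,1],[0,0,-0.002,0,0,0,1],[0,0,-0.002,0,0,0,1],[0,0,-0.002,0,0,0,1]], squeeze=58)

```text
clock: 10.35
ee_pos: [0.5684, -0.0486, 0.0492]
ee_rot: [0.692, 0.146, -0.691, 0.146]
force: [-8.5, 0.9, 24.2]
opening: 0.042
```

Emit:
move_arm(plan=[[-0.001,0,-0.002,0,0,0,1],[-0.001,0,-0.002,0,0,0,1],[-0.0005,0,-0.002,0,0,0,1],[-0.0005,0,-0.002,0,0,0,1],[0,0,-0.002,0,0,0,1],[0,0,-0.002,0,0,0,1],[0,0,-0.002,0,0,0,1],[0,0,-0.002,0,0,0,1]])

```text
clock: 11.02
ee_pos: [0.5684, -0.0486, 0.0492]
ee_rot: [0.695, 0.145, -0.689, 0.146]
force: [-7.5, 0.5, 23.6]
opening: 0.0425
```

```bash
python3 - <<'E'
from h import *
s=sensors.state(); M=R.from_quat(s["ee_rot"]).as_matrix(); print(s["ee_pos"],s["force"],s["torque"],s["opening"],"tilt",np.cross(M[:,0],[0,0,-1]).round(4))
im=vision.snapshot("scene")[...,::-1]; cv2.imwrite("pics/s5.png",cv2.resize(im[180:340,200:400],(800,600),interpolation=cv2.INTER_CUBIC))
for i in range(6): vision.snapshot("top"); s=sensors.state(); print(s["ee_pos"].round(4),s["force"].round(1))
E
```

```text
[ 0.56840805 -0.0485585   0.04924404] [-7.45150512  0.50277327 23.56792875] [0.59164688 2.01050407 0.03514338] 0.04245398354066673 tilt [-0.0004  0.008   0.    ]
[ 0.5684 -0.0485  0.0492] [-8.6  0.4 24.6]
[ 0.5684 -0.0486  0.0492] [-7.7 -0.4 24.5]
[ 0.5684 -0.0486  0.0493] [-7.9  0.5 24.2]
[ 0.5684 -0.0485  0.0492] [-8.5  1.1 24. ]
[ 0.5684 -0.0486  0.0493] [-8.4 -0.1 24.2]
[ 0.5684 -0.0485  0.0492] [-8.  -0.1 24.1]
```

View pics/s5.png

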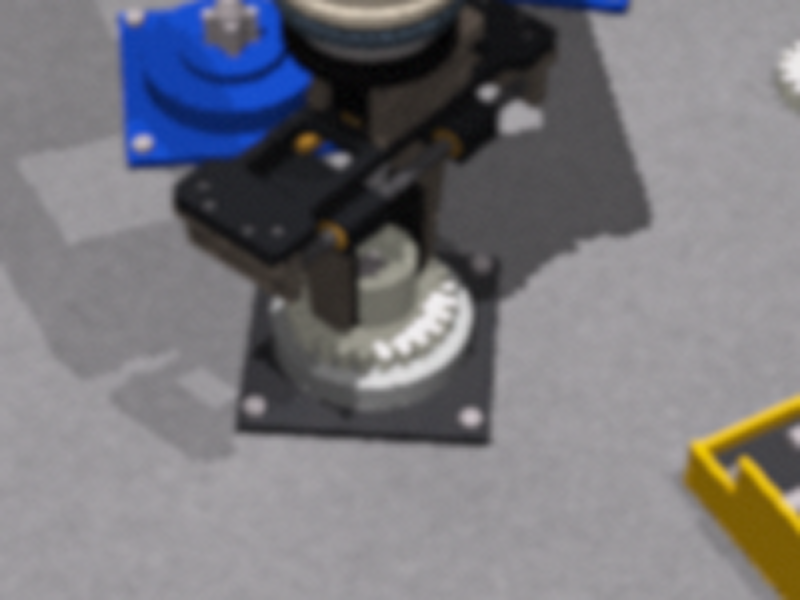

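Force and position are steady, and the picture shows the gear flat on the drum. One more call adds some push margin and relieves the side load.

Emit:
move_arm(plan=[[-0.0005,0,-0.0024,0,0.004,0,1],[-0.0005,0,-0.0024,0,0.004,0,1],[-0.0005,0,-0.0024,0,0,0,1],[-0.0005,0,-0.0024,0,0,0,1],[-0.0005,0,-0.0024,0,0,0,1],[-0.0005,0,-0.0024,0,0,0,1],[-0.0005,0,-0.0024,0,0,0,1],[-0.0005,0,-0.0024,0,0,0,1]])

```text
clock: 12.03
ee_pos: [0.5684, -0.0485, 0.0492]
ee_rot: [0.695, 0.145, -0.689, 0.146]
force: [-7.5, 0.5, 26.9]
opening: 0.0421
```

```bash
python3 - <<'E'
from h import *
for i in range(4):
    s=sensors.state(); M=R.from_quat(s["ee_rot"]).as_matrix(); print(s["ee_pos"].round(4),s["force"].round(1),s["opening"],np.cross(M[:,0],[0,0,-1]).round(4)); vision.snapshot("top")
f=s["force"]
if 22<f[2]<38 and abs(f[0])<15 and s["ee_pos"][2]<.0500: print(order.close_job())
E
```

```text
[ 0.5684 -0.0485  0.0492] [-7.5  0.5 26.9] 0.04207360191656526 [-0.0008  0.0082  0.    ]
[ 0.5684 -0.0486  0.0492] [-7.6  0.5 27.9] 0.04245137957455219 [-0.0007  0.0083  0.    ]
[ 0.5684 -0.0486  0.0492] [-7.   0.7 28.4] 0.04229143994131077 [-0.0007  0.0082  0.    ]
[ 0.5684 -0.0486  0.0492] [-6.8 -0.1 27.7] 0.042182752606148566 [-0.0007  0.0082  0.    ]
the job is handed in; nothing more can be done
None
```

I gripped the large white gear by its collar and turned it about 9.5° so its slots lined up with the arbor's ribs. I then lowered it onto the grey gauge and pressed it down, and handed the job in at about 12 s while still gripping and pushing. No verdict is reported.

**Last checks:**
- **Height:** the gear's underside works out at about 29.9 mm, against the rim at 30 mm. This assumes the gear did not slip in the fingers. I had no direct reading of the seat, so that rests on this height and on the picture, where the gear lies flat on the drum.
- **Push:** the force reading held steady at about 28 N, so the gear presses on the gauge with about 30 N. The arm was not moving.
- **Tilt:** about 0.008 rad, measured on the tool.
- **Grip:** commanded at 58 N, with the finger opening reading 42 mm on the 44 mm collar.

**What disagreed:**
- **Side load:** about 7 N along x stayed on the arbor, and two small corrections barely changed it.
- **Gauge position:** the top and wrist cameras differed by about 3 mm. I used a value close to the wrist reading, and the gear slid on with no noticeable resistance until the seat.

The small gear, bearing and stock bin were never approached.

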